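# Set the lids of three preserving jars

### The arm

A 7-joint arm with a two-finger parallel gripper is mounted at the origin on the work surface. World frame = base frame: x ahead of the robot, y to its left, z up, the work surface at z = 0. Lengths are in mm, angles in rad, forces in N, time in s.
With the tool pointing down it reaches from about 375 to 925 mm from the base axis. Payload 3.1 kg.
Tool frame: the origin (TCP) lies on the centre line of the jaws, within the pads' length; the fingertips stand 25 mm ahead of it and the grasp point (between the pads) lies 6 mm ahead of it (tip_reach is the distance from the TCP to the fingertips, in mm); z points along the fingers, y is the line along which they close (so a half turn about z gives the same grasp; the last joint's range is limited). The gripper opens to 85 mm and grips with 20 to 120 N. Pads are 22 mm wide; open, the fingers measure 114 mm over their backs; the gripper's body (76 mm by 85 mm) begins 54 mm behind the grasp point. The pads swing forward as they close: fully open they stand 13 mm farther back than shut.
Start: joints at [1.153, 0.383, 0.044, 1.598, -0.018, 1.161, -0.05], TCP at [204.364, -617.04, 256.269] pointing down, gripper open.
Joint ranges: [-2.61, 2.61], [-0.41, 2.15], [-1.48, 1.57], [0, 2.5], [-1.57, 4.71], [0.05, 1.97], [-2.85, 2.85]. Speed limits (rad/s): [2.79, 2.79, 3.14, 3.14, 3.14, 3.14, 3.14].

### API

Orientations are given as a unit quaternion [x, y, z, w].
In Python, from rig import observe, capture, sign_off, tip_reach gives the robot as it stands.
- The arm moves only by the tool arm_command, never from a script. Its argument "commands" is a list that holds one entry, the list of rows, each a list of 7 numbers: the shift along the tool's x, y, z scaled (see below), then the turn, a rotation vector about the tool's x, y, z scaled (see below), then the closure, from -1 (fully open) to 1 (shut). In form: [[[dx, dy, dz, rx, ry, rz, gripper], ...]]. A call has 1 to 5 rows; each row is the pose to reach, as a shift and turn from the pose commanded when the call began, along the tool's axes at that moment; what a row does not reach only later rows make up. The controller multiplies each number of a shift by 600 mm and each number of a turn by 90 degrees. A row lasts 1/10 s, in which the tool goes at most 50 mm and 8.59 degrees, less where a joint would pass 70% of its speed; a pose out of reach is approached as far as the arm can. A call with a number of a shift or a turn outside -1 to 1 is refused whole. A call with a gripper value outside its range is refused whole. The fingers move at their own pace and stop on an object; the grip force is fixed at half the most. Time passes only in rows, so rows that repeat a pose let the fingers close. It gives the time, the measured TCP pose, the force, the opening and the grip force at its end, in the units of the state.
- observe(): the state, without advancing time (a new reading comes with each control period).
- capture(name): name is "side" or "top" or "wrist"; returns a dict with "pixels" (480x640x3 uint8, red, green, blue), "depth" (480x640 float32, mm along the optical axis (not along the pixel's ray), 0 where there is no reading), "fovy" (degrees; the focal length in pixels is half the picture's height over the tangent of half this angle, whatever the lens; pixels are square), "cx", "cy" (the principal point, pixels), "k1" (the pictures are not rectified: a ray, as slopes to the right and down, at radius r is drawn at 1 + k1 r^2 times it, then the intrinsics apply), "camera_from_world" (4x4, takes a point from world to camera coordinates). Camera axes: x right, y up, looking along -z (the intrinsics and any distortion apply to the point x, -y, -z); pixel columns grow to the right and rows downward; lengths in mm; the calibration is good to about 2 mm. A picture is of the moment at which its call begins.
- sign_off(): hands the job in; it is judged then, once.
The state is a dict: "clock": time; "joints": joint angles; "joint_velocities": joint speeds; "tau": joint torques, N m; "tool_pos": TCP position; "eef_rot": TCP orientation; "wrist_force": force on the tool from outside, world axes, zero at the start; "moment": the same for the moment, N m; "width": opening from 0.0 (shut) to 1.0 (fully open); "grip_force": force on a finger pad.
Only numpy, scipy, OpenCV 4.12 (cv2) and the standard library are available. Lean on these libraries where they do the work, as an engineer would, in place of code of your own. Each camera call takes 0.05 s, during which the arm holds its last target. There are 200 camera calls.

### The job

Three filled preserving jars have cooled on the dark steel tray: press down the raised dome in the middle of each lid, gently and with the fingertips, until it is fully down and stays down; do the shortest jar first, then the middle-sized one, then the tallest. Leave the jars standing where they are, do not pick up or shift anything, and finish with the hand clear.

Things in the scene. Friction and masses are not known exactly. Their poses are not given: they have to be found in the camera images.
- tray: flat dark steel cooling tray, 260 x 420 x 12 mm, fixed to the worktop; origin at the centre of its underside, its long side along its own y, z up. The three jars stand in one row along its y, 120 mm or more between centres, in any order, with small things between and beside them.
- jar_short: the short jar: loose closed preserving jar of clear glass with brown filling, 86 mm across, 62 mm high to the flat rim of its 68 mm steel screw lid; origin at the centre of its underside (12 mm above the worktop, on the tray), z up
- dome_short_top (a point): top centre of the raised steel dome in the middle of the short jar's lid, z up along the jar's axis: dome 36 mm across, narrowing to a flat 24 mm top, standing 6 mm above the lid's rim when up (so 68 mm above the jar's underside), 2 mm when pressed down. The point moves with the dome
- dome_short (a joint): how far the short jar's dome is pressed in, m: 0 to 0.001 at the start (up), 0.004 fully down. It slides straight down along the jar's axis against 4 N rising to 6 N, then meets a hard stop (press slowly; 6 to 8 N is enough), and stays where it is left
- jar_middle: the middle jar: loose closed preserving jar of clear glass with brown filling, 80 mm across, 92 mm high to the flat rim of its 68 mm steel screw lid; origin at the centre of its underside (12 mm above the worktop, on the tray), z up
- dome_middle_top (a point): top centre of the raised steel dome in the middle of the middle jar's lid, z up along the jar's axis: dome 36 mm across, narrowing to a flat 24 mm top, standing 6 mm above the lid's rim when up (so 98 mm above the jar's underside), 2 mm when pressed down. The point moves with the dome
- dome_middle (a joint): how far the middle jar's dome is pressed in, m: 0 to 0.001 at the start (up), 0.004 fully down. It slides straight down along the jar's axis against 4 N rising to 6 N, then meets a hard stop (press slowly; 6 to 8 N is enough), and stays where it is left
- jar_tall: the tall jar: loose closed preserving jar of clear glass with brown filling, 74 mm across, 125 mm high to the flat rim of its 68 mm steel screw lid; origin at the centre of its underside (12 mm above the worktop, on the tray), z up
- dome_tall_top (a point): top centre of the raised steel dome in the middle of the tall jar's lid, z up along the jar's axis: dome 36 mm across, narrowing to a flat 24 mm top, standing 6 mm above the lid's rim when up (so 131 mm above the jar's underside), 2 mm when pressed down. The point moves with the dome
- dome_tall (a joint): how far the tall jar's dome is pressed in, m: 0 to 0.001 at the start (up), 0.004 fully down. It slides straight down along the jar's axis against 4 N rising to 6 N, then meets a hard stop (press slowly; 6 to 8 N is enough), and stays where it is left
- lids: bystander, leave alone: three loose spare steel lids joined as one stack, 66 mm across, 29 mm high, on the tray
- shaker: bystander, leave alone: steel shaker with a lid, 44 mm across, 85 mm high, on the tray
- cup: bystander, leave alone: small white open cup, 52 mm across, 45 mm high, on the tray
- weight: bystander, leave alone: brass scale weight with a knob, 36 mm across, 50 mm high, on the tray
- tin: bystander, leave alone: round tin, 74 mm across, 110 mm high, beside the tray (left)
- spoon: bystander, leave alone: steel spoon lying on the worktop to the right of the tray
- carton: bystander, leave alone: cardboard carton 160 x 90 x 70 mm on the worktop, to the right of the tray

How it is judged:
By the outcome, as a careful person would: the job done as asked, in the order asked, and still so for the second after the job is handed in, with the robot touching nothing.
It also fails if it takes over 51 s, if anything falls off the work surface, if the arm or the gripper's body presses on something with over 40 N, if the wrist force passes 120 N, or if a joint passes its speed limit or range.

## Working session

There is one attempt and no reset: what is moved stays moved. The work goes in short steps, Python scripts to look and compute and a tool call to move; the robot and the scene stay as the last step left them, time stands still between calls to the robot, and variables do not carry over. Pictures are saved under pics/ and viewed, at most 10 in all, crops included, and the job is handed in when it is done.

Besides the shell and the picture viewer there is one more tool, called after "Request:" by a JSON object that holds its "api" and its "payload", one argument or row to a line. arm_command: Moves the arm, as the interface text tells. Its arguments: {"type":"object","properties":{"commands":{"type":"array"}},"required":["commands"]}

```bash
mkdir -p pics; ls
python3 - <<'E'
from rig import *
import cv2,numpy as np
print(observe(),tip_reach)
for n in("top","side"):
    c=capture(n);np.savez(n+'.npz',**c)
    cv2.imwrite(f'pics/{n}0.png',c["pixels"][:,:,::-1]); print(n,c["fovy"],c["cx"],c["cy"],c["k1"],c["camera_from_world"].round(3).tolist())
E
```

```text
pics
{'clock': 0.0, 'joints': array([ 1.15320118,  0.38385773,  0.04384192,  1.59960177, -0.01793123,
        1.16121729, -0.04992825]), 'joint_velocities': array([-8.56306703e-04,  9.47553646e-04, -1.37656928e-04,  7.18858375e-05,
        1.06037248e-03, -6.21568949e-04,  1.51726605e-03]), 'tau': array([ 9.26130042e-06, -4.33458459e+01,  1.02461535e+00, -2.49514854e+01,
        1.06426011e-02,  1.13013637e-02,  7.70989715e-06]), 'tool_pos': array([ 204.059904  , -616.19356023,  254.85964533]), 'eef_rot': array([ 9.87240220e-01,  1.59232337e-01, -2.73281210e-04, -1.31773062e-03]), 'wrist_force': array([ 0.08841786, -0.16956394, -0.09618659]), 'moment': array([ 0.01303377,  0.01270669, -0.05664933]), 'grip_force': 0.0, 'width': 0.998410914916656} 25.0
top 54.06876233571834 323.2523562212241 240.20159867664222 -0.11481860938057543 [[-0.008, -1.0, -0.03, 30.486], [0.999, -0.009, 0.05, -544.301], [-0.05, -0.029, 0.998, -1074.827], [0.0, 0.0, 0.0, 1.0]]
side 53.56481308516449 319.2581194959634 243.8809392755961 -0.12203693739288604 [[-0.773, -0.634, -0.019, 421.373], [0.466, -0.588, 0.661, -330.118], [-0.43, 0.502, 0.751, -872.48], [0.0, 0.0, 0.0, 1.0]]
```

View pics/top0.png

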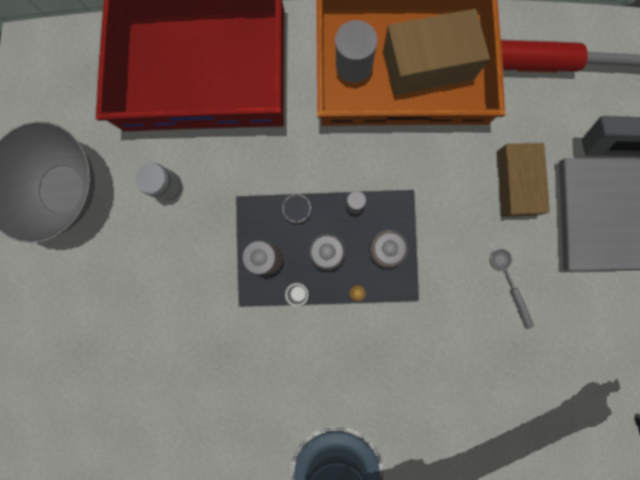

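View pics/side0.png

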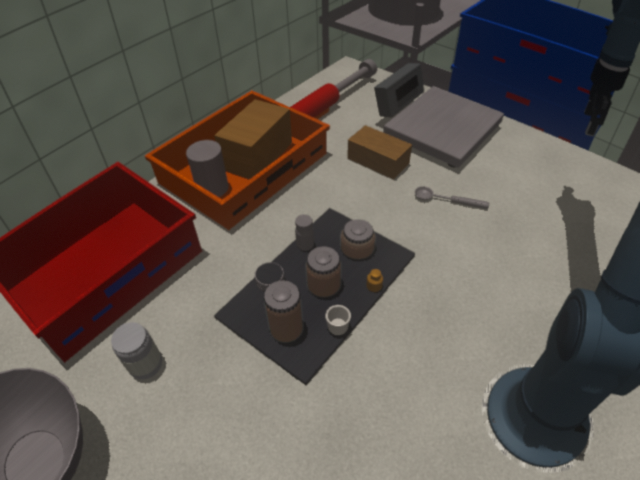

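The top view shows the tall jar at (262,258), the middle one at (327,253) and the short one at (390,249). In the side view they are at (282,300), (323,265) and (357,235). The shaker, lids, cup and weight stand around them.

```bash
cat > h.py <<'E'
import numpy as np,cv2
def cam(c):
    f=240/np.tan(np.radians(float(c["fovy"]))/2)
    K=np.array([[f,0,float(c["cx"])],[0,f,float(c["cy"])],[0,0,1]]);return K,np.array([float(c["k1"]),0,0,0,0])
def rays(c,uv):
    K,d=cam(c);p=cv2.undistortPoints(np.float64(uv).reshape(-1,1,2),K,d)[:,0]
    return np.c_[p[:,0],-p[:,1],-np.ones(len(p))]
def cloud(c):
    v,u=np.mgrid[:480,:640];r=rays(c,np.c_[u.ravel(),v.ravel()])*c["depth"].reshape(-1,1)
    M=c["camera_from_world"];return ((r-M[:3,3])@M[:3,:3]).reshape(480,640,3)
def plane(c,uv,z):
    M=c["camera_from_world"];o=-M[:3,:3].T@M[:3,3];d=rays(c,uv)@M[:3,:3]
    return o+d*((z-o[2])/d[:,2])[:,None]
E
python3 - <<'E'
from h import *
seeds={"top":[(390,249),(327,253),(262,258)],"side":[(357,231),(323,260),(282,295)]}
for n in seeds:
    c=np.load(n+'.npz');P=cloud(c);img=c["pixels"]
    if n=="top":
        t=P[200:300,300];print("tray z",np.median(P[270:300,320:340,2]),"table z",np.median(P[320:360,300:340,2]))
    for (u,v),h in zip(seeds[n],(62,92,125)):
        z=12+h
        win=np.zeros((480,640),bool);win[v-28:v+28,u-28:u+28]=1
        for lo,hi,nm in((-5,9,"lid"),(3.5,9,"dome")):
            m=win&(P[...,2]>z+lo)&(P[...,2]<z+hi)
            cs,_=cv2.findContours(m.astype(np.uint8),cv2.RETR_EXTERNAL,cv2.CHAIN_APPROX_NONE)
            if not cs: print(n,h,nm,'none');continue
            k=max(cs,key=cv2.contourArea);q=P[m]
            e=cv2.fitEllipse(k) if len(k)>4 else ((0,0),)
            print(n,h,nm,m.sum(),"pc mean",q.mean(0).round(1),"ext",(np.ptp(q,axis=0)).round(),"mid",((q.max(0)+q.min(0))/2).round(1),"ellipse ray",plane(c,[e[0]],z+(5 if nm=="dome" else 0)).round(1)[0],"px",np.round(e[0],1))
c=np.load('top.npz')["pixels"][190:310,230:425,::-1]
s=np.load('side.npz')["pixels"][200:350,240:400,::-1]
a=cv2.resize(c,(780,480),interpolation=cv2.INTER_CUBIC);cv2.imwrite('pics/tc.png',cv2.convertScaleAbs(a,alpha=1.3))
E
```

```text
tray z 12.410335136506191 table z 0.5552611319774108
top 62 lid 746 pc mean [ 522.6 -120.3   75.7] ext [68. 68. 14.] mid [ 522.3 -120.4   76. ] ellipse ray [ 522.6 -120.5   74. ] px [389.6 248.2]
top 62 dome 198 pc mean [ 523.1 -120.5   79.5] ext [63. 57.  5.] mid [ 521.9 -118.7   80.2] ellipse ray [ 522.9 -120.2   79. ] px [389.7 248.1]
top 92 lid 800 pc mean [515.8  16.  105.5] ext [68. 68. 14.] mid [515.   15.7 106.2] ellipse ray [515.8  16.  104. ] px [326.8 251.6]
top 92 dome 188 pc mean [515.7  16.7 109.7] ext [57. 61.  5.] mid [515.8  14.5 110.2] ellipse ray [515.7  16.5 109. ] px [326.5 251.5]
top 125 lid 860 pc mean [504.  156.  138.3] ext [68. 69. 14.] mid [503.9 156.9 138.9] ellipse ray [504.  156.1 137. ] px [258.6 257.4]
top 125 dome 204 pc mean [503.6 156.9 142.6] ext [49. 54.  5.] mid [500.7 158.7 143.2] ellipse ray [504.3 156.5 142. ] px [258.  257.2]
side 62 lid 539 pc mean [ 522.4 -117.1   75.8] ext [68. 72. 14.] mid [ 523.6 -121.3   76. ] ellipse ray [ 523.2 -118.5   74. ] px [358.3 229.9]
side 62 dome 135 pc mean [ 523.9 -118.3   79.8] ext [46. 59.  5.] mid [ 519.3 -117.2   80.3] ellipse ray [ 524.6 -119.5   79. ] px [358.2 227.9]
side 92 lid 668 pc mean [515.6  19.8 105.9] ext [71. 71. 14.] mid [518.8  18.2 106. ] ellipse ray [516.5  18.7 104. ] px [323.1 258.8]
side 92 dome 170 pc mean [517.   18.4 109.9] ext [54. 61.  5.] mid [516.2  18.  110.2] ellipse ray [516.8  16.9 109. ] px [323.6 256.7]
side 125 lid 863 pc mean [503.9 159.6 138.7] ext [69. 71. 14.] mid [506.1 157.3 139. ] ellipse ray [504.8 158.8 137. ] px [281.5 295. ]
side 125 dome 212 pc mean [505.  158.3 143. ] ext [50. 47.  5.] mid [501.6 156.7 143.2] ellipse ray [505.9 157.6 142. ] px [281.3 292.7]
```

View pics/tc.png

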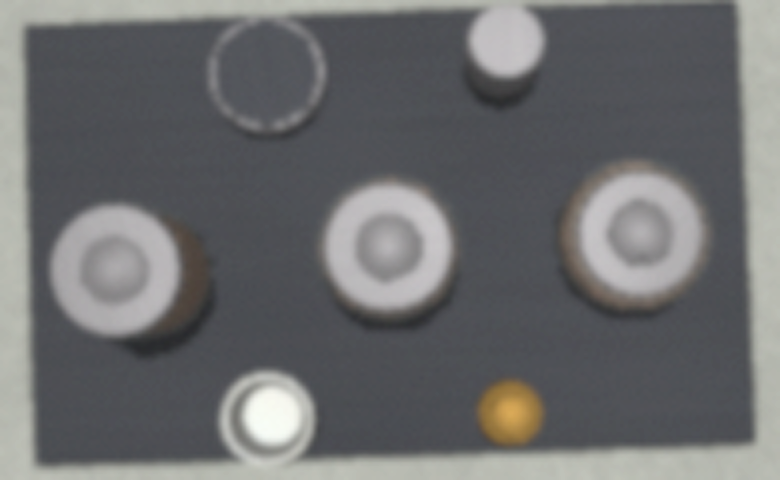

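The crop shows all three lids clearly, with domes at crop (115,270), (388,247) and (640,233). Both views agree to about 2 mm. The dome centres are short (523,-120), middle (516,17) and tall (504.5,157). I'm moving to the short jar with the fingers shut.

Request:
{"api": "arm_command", "payload": {
  "commands": [
    [[0.058, -0.047, 0, 0, 0, 0, 1], [0.116, -0.094, 0, 0, 0, 0, 1], [0.174, -0.141, 0, 0, 0, 0, 1], [0.232, -0.188, 0, 0, 0, 0, 1], [0.29, -0.235, 0, 0, 0, 0, 1]]
  ]
}}

```text
clock: 0.6
tool_pos: [325.6, -426.5, 255.7]
eef_rot: [0.987, 0.159, -0.0, -0.0]
wrist_force: [1.3, -0.2, 0.7]
width: 0.142
grip_force: 0.0
```

Request:
{"api": "arm_command", "payload": {
  "commands": [
    [[0.058, -0.047, 0, 0, 0, 0, 1], [0.116, -0.094, 0, 0, 0, 0, 1], [0.174, -0.141, 0, 0, 0, 0, 1], [0.232, -0.188, 0, 0, 0, 0, 1], [0.29, -0.235, 0, 0, 0, 0, 1]]
  ]
}}

```text
clock: 1.1
tool_pos: [446.3, -238.2, 255.9]
eef_rot: [0.987, 0.159, -0.0, -0.0]
wrist_force: [-0.4, -1.1, -0.6]
width: 0.007
grip_force: 0.0
```

```bash
cat > go.py <<'E'
import sys,numpy as np
from rig import *
from scipy.spatial.transform import Rotation as R
s=observe();t=np.array(list(map(float,sys.argv[1:4])))  # tip target
r=R.from_quat(s["eef_rot"]);tip=s["tool_pos"]+r.apply([0,0,25])
print(s["clock"],"tip",tip.round(1),"z axis",r.apply([0,0,1]).round(4),"F",s["wrist_force"].round(2),"w",round(s["width"],3),"shift/600",(r.inv().apply(t-tip)/600).round(4), "q7",s["joints"].round(2))
E
python3 go.py 523 -120 110
```

```text
1.1 tip [ 446.3 -238.2  230.9] z axis [-6.e-04  1.e-04 -1.e+00] F [-0.42 -1.11 -0.64] w 0.007 shift/600 [ 0.1834 -0.1467  0.2015] q7 [ 0.65  0.12 -0.25  1.93  0.04  1.09 -0.87]
```

Request:
{"api": "arm_command", "payload": {
  "commands": [
    [[0.058, -0.047, 0, 0, 0, 0, 1], [0.116, -0.094, 0.01, 0, 0, 0, 1], [0.165, -0.132, 0.06, 0, 0, 0, 1], [0.182, -0.146, 0.13, 0, 0, 0, 1], [0.182, -0.146, 0.19, 0, 0, 0, 1]]
  ]
}}

```text
clock: 1.6
tool_pos: [523.5, -118.3, 141.0]
eef_rot: [0.987, 0.162, 0.001, -0.001]
wrist_force: [-0.3, -0.4, 0.1]
width: 0.004
grip_force: 0.0
```

Request:
{"api": "arm_command", "payload": {
  "commands": [
    [[0, 0, 0, 0, 0, 0, 1], [0, 0, 0, 0, 0, 0, 1]]
  ]
}}

```text
clock: 1.8
tool_pos: [521.4, -122.7, 141.8]
eef_rot: [0.987, 0.159, -0.001, -0.0]
wrist_force: [0.6, -0.4, -0.1]
width: 0.002
grip_force: 0.0
```

```bash
python3 go.py 523 -120 80
python3 - <<'E'
from rig import *
import cv2,numpy as np
c=capture("wrist");d=capture("side")
o=np.hstack([c["pixels"][::2,::2],cv2.resize(d["pixels"][150:330,250:490],(320,240))])
cv2.imwrite('pics/w1.png',o[:,:,::-1])
E
```

```text
1.8 tip [ 521.3 -122.7  116.8] z axis [-2.3e-03  5.0e-04 -1.0e+00] F [ 0.64 -0.39 -0.14] w 0.002 shift/600 [ 0.0042 -0.0033  0.0614] q7 [ 0.45  0.33 -0.34  1.95  0.14  0.88 -1.21]
```

View pics/w1.png

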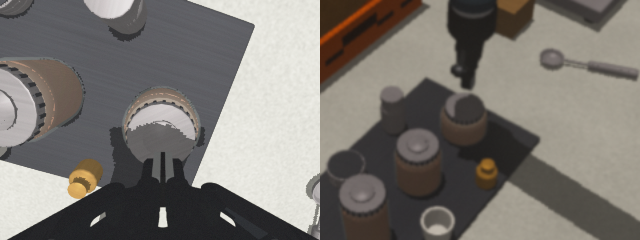

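The wrist and side pictures show the closed fingertips directly above the short jar's lid, clear of the neighbours. I'm lowering slowly with a small lateral correction.

Request:
{"api": "arm_command", "payload": {
  "commands": [
    [[0.004, -0.003, 0.015, 0, 0, 0, 1], [0.004, -0.003, 0.03, 0, 0, 0, 1], [0.004, -0.003, 0.04, 0, 0, 0, 1], [0.004, -0.003, 0.045, 0, 0, 0, 1], [0.004, -0.003, 0.045, 0, 0, 0, 1]]
  ]
}}

```text
clock: 2.4
tool_pos: [523.2, -119.9, 114.5]
eef_rot: [0.987, 0.159, -0.001, -0.0]
wrist_force: [-0.3, -1.1, 0.5]
width: 0.002
grip_force: 0.0
```

```bash
python3 go.py 523 -120 80
```

```text
2.4 tip [ 523.2 -119.9   89.5] z axis [-1.6e-03  4.0e-04 -1.0e+00] F [-0.28 -1.06  0.48] w 0.002 shift/600 [-0.0003  0.0001  0.0158] q7 [ 0.44  0.37 -0.33  1.97  0.16  0.83 -1.24]
```

Request:
{"api": "arm_command", "payload": {
  "commands": [
    [[0, 0, 0.004, 0, 0, 0, 1], [0, 0, 0.008, 0, 0, 0, 1], [0, 0, 0.011, 0, 0, 0, 1], [0, 0, 0.013, 0, 0, 0, 1], [0, 0, 0.013, 0, 0, 0, 1]]
  ]
}}

```text
clock: 2.9
tool_pos: [523.7, -119.9, 107.3]
eef_rot: [0.987, 0.159, -0.0, -0.0]
wrist_force: [0.9, 0.1, -0.8]
width: 0.003
grip_force: 0.0
```

Request:
{"api": "arm_command", "payload": {
  "commands": [
    [[0, 0, 0.001, 0, 0, 0, 1], [0, 0, 0.002, 0, 0, 0, 1], [0, 0, 0.003, 0, 0, 0, 1], [0, 0, 0.004, 0, 0, 0, 1], [0, 0, 0.004, 0, 0, 0, 1]]
  ]
}}

```text
clock: 3.4
tool_pos: [523.8, -120.0, 105.0]
eef_rot: [0.987, 0.159, -0.0, -0.0]
wrist_force: [0.2, 0.5, 0.8]
width: 0.005
grip_force: 0.0
```

Request:
{"api": "arm_command", "payload": {
  "commands": [
    [[0, 0, 0.001, 0, 0, 0, 1], [0, 0, 0.002, 0, 0, 0, 1], [0, 0, 0.003, 0, 0, 0, 1], [0, 0, 0.003, 0, 0, 0, 1]]
  ]
}}

```text
clock: 3.8
tool_pos: [524.0, -120.0, 103.6]
eef_rot: [0.987, 0.159, 0.0, 0.0]
wrist_force: [-1.7, 0.7, 4.6]
width: -0.002
grip_force: 2.0
```

Request:
{"api": "arm_command", "payload": {
  "commands": [
    [[0, 0, 0.001, 0, 0, 0, 1], [0, 0, 0.002, 0, 0, 0, 1], [0, 0, 0.003, 0, 0, 0, 1], [0, 0, 0.003, 0, 0, 0, 1]]
  ]
}}

```text
clock: 4.2
tool_pos: [523.9, -120.0, 101.5]
eef_rot: [0.987, 0.159, 0.0, 0.0]
wrist_force: [-1.4, -0.5, 5.0]
width: 0.003
grip_force: 2.3
```

Request:
{"api": "arm_command", "payload": {
  "commands": [
    [[0, 0, 0.001, 0, 0, 0, 1], [0, 0, 0.002, 0, 0, 0, 1], [0, 0, 0.002, 0, 0, 0, 1]]
  ]
}}

```text
clock: 4.5
tool_pos: [524.0, -120.0, 101.1]
eef_rot: [0.987, 0.159, -0.0, 0.0]
wrist_force: [-3.5, 0.2, 9.6]
width: -0.004
grip_force: 4.8
```

Request:
{"api": "arm_command", "payload": {
  "commands": [
    [[0, 0, 0.001, 0, 0, 0, 1], [0, 0, 0.001, 0, 0, 0, 1]]
  ]
}}

```text
clock: 4.7
tool_pos: [524.0, -120.0, 101.1]
eef_rot: [0.987, 0.159, -0.0, 0.0]
wrist_force: [-4.8, 2.3, 13.4]
width: 0.003
grip_force: 6.4
```

It's at the hard stop: the tip is at 76.1 mm, where 76 was expected, and pressing further adds force without motion. I'm retracting straight up and moving on to the middle jar.

Request:
{"api": "arm_command", "payload": {
  "commands": [
    [[0, 0, -0.006, 0, 0, 0, 1], [0, 0, -0.03, 0, 0, 0, 1], [0, 0, -0.07, 0, 0, 0, 1], [0, 0, -0.1, 0, 0, 0, 1], [0, 0, -0.1, 0, 0, 0, 1]]
  ]
}}

```text
clock: 5.2
tool_pos: [526.5, -120.4, 162.9]
eef_rot: [0.987, 0.159, 0.003, 0.001]
wrist_force: [0.2, 0.0, -0.6]
width: 0.002
grip_force: 0.0
```

```bash
python3 go.py 516 17 117
python3 - <<'E'
from h import *
from rig import capture
c=capture("side");P=cloud(c);m=np.zeros((480,640),bool);m[200:258,330:388]=1
# dome check: depth around the short jar centre
for nm,Q in(("before",cloud(np.load("side.npz"))),("now",P)):
    r=np.hypot(Q[...,0]-523.5,Q[...,1]+119.5)
    a=m&(r<9)&(Q[...,2]>65)&(Q[...,2]<90);b=m&(r>23)&(r<31)&(Q[...,2]>65)&(Q[...,2]<90)
    print(nm,np.median(Q[a][:,2]),np.median(Q[b][:,2]),a.sum(),b.sum())
E
```

```text
5.2 tip [ 526.7 -120.4  137.9] z axis [ 0.0069 -0.0014 -1.    ] F [ 0.22  0.02 -0.6 ] w 0.002 shift/600 [ 0.0549 -0.2231  0.0343] q7 [ 0.45  0.3  -0.35  1.94  0.13  0.92 -1.21]
before 80.85962008960506 74.89982164073474 35 189
now 77.23999997405247 74.97431112209628 38 184
```

Request:
{"api": "arm_command", "payload": {
  "commands": [
    [[0.015, -0.055, 0, 0, 0, 0, 1], [0.03, -0.11, 0, 0, 0, 0, 1], [0.045, -0.165, 0, 0, 0, 0, 1], [0.06, -0.22, 0, 0, 0, 0, 1], [0.06, -0.22, 0.01, 0, 0, 0, 1]]
  ]
}}

```text
clock: 5.75
tool_pos: [515.9, 23.6, 153.4]
eef_rot: [0.986, 0.164, 0.0, -0.002]
wrist_force: [-0.5, 1.2, 0.5]
width: -0.0
grip_force: 0.0
```

Request:
{"api": "arm_command", "payload": {
  "commands": [
    [[0, 0, 0.01, 0, 0, 0, 1], [0, 0, 0.016, 0, 0, 0, 1], [0, 0, 0.016, 0, 0, 0, 1]]
  ]
}}

```text
clock: 6.05
tool_pos: [515.6, 14.8, 142.6]
eef_rot: [0.987, 0.158, -0.001, 0.0]
wrist_force: [-0.1, 0.2, -1.1]
width: 0.0
grip_force: 0.0
```

```bash
python3 go.py 516 17 110
```

```text
6.05 tip [515.5  14.7 117.6] z axis [-2.9e-03 -6.0e-04 -1.0e+00] F [-0.08  0.17 -1.13] w 0.0 shift/600 [ 0.002  -0.0033  0.0127] q7 [ 0.26  0.3  -0.42  2.    0.16  0.88 -1.5 ]
```

Request:
{"api": "arm_command", "payload": {
  "commands": [
    [[0, 0, 0.003, 0, 0, 0, 1], [0, 0, 0.005, 0, 0, 0, 1], [0, 0, 0.007, 0, 0, 0, 1], [0, 0, 0.007, 0, 0, 0, 1]]
  ]
}}

```text
clock: 6.45
tool_pos: [516.6, 16.4, 139.9]
eef_rot: [0.987, 0.159, 0.0, 0.0]
wrist_force: [0.7, 0.1, -0.3]
width: -0.001
grip_force: 0.0
```

```bash
python3 go.py 516 17 110
```

```text
6.45 tip [516.6  16.4 114.9] z axis [ 0. -0. -1.] F [ 0.66  0.07 -0.33] w -0.001 shift/600 [-0.0006 -0.0012  0.0081] q7 [ 0.26  0.31 -0.42  2.    0.16  0.87 -1.5 ]
```

Position is within 1 mm, so I'm pressing slowly.

Request:
{"api": "arm_command", "payload": {
  "commands": [
    [[0, 0, 0.003, 0, 0, 0, 1], [0, 0, 0.005, 0, 0, 0, 1], [0, 0, 0.007, 0, 0, 0, 1], [0, 0, 0.008, 0, 0, 0, 1], [0, 0, 0.008, 0, 0, 0, 1]]
  ]
}}

```text
clock: 6.95
tool_pos: [516.5, 16.7, 135.0]
eef_rot: [0.987, 0.159, -0.0, -0.0]
wrist_force: [0.0, 0.5, -0.0]
width: 0.0
grip_force: 0.0
```

Request:
{"api": "arm_command", "payload": {
  "commands": [
    [[0, 0, 0.001, 0, 0, 0, 1], [0, 0, 0.002, 0, 0, 0, 1], [0, 0, 0.003, 0, 0, 0, 1], [0, 0, 0.003, 0, 0, 0, 1]]
  ]
}}

```text
clock: 7.35
tool_pos: [516.6, 16.7, 133.6]
eef_rot: [0.987, 0.159, 0.0, 0.0]
wrist_force: [-2.3, -0.0, 3.2]
width: -0.0
grip_force: 2.0
```

Request:
{"api": "arm_command", "payload": {
  "commands": [
    [[0, 0, 0.001, 0, 0, 0, 1], [0, 0, 0.002, 0, 0, 0, 1], [0, 0, 0.003, 0, 0, 0, 1], [0, 0, 0.003, 0, 0, 0, 1]]
  ]
}}

```text
clock: 7.75
tool_pos: [516.7, 16.7, 131.5]
eef_rot: [0.987, 0.159, 0.0, -0.0]
wrist_force: [-1.3, 0.0, 5.1]
width: 0.001
grip_force: 2.3
```

Request:
{"api": "arm_command", "payload": {
  "commands": [
    [[0, 0, 0.001, 0, 0, 0, 1], [0, 0, 0.002, 0, 0, 0, 1], [0, 0, 0.002, 0, 0, 0, 1]]
  ]
}}

```text
clock: 8.05
tool_pos: [516.7, 16.7, 131.1]
eef_rot: [0.987, 0.159, -0.0, 0.0]
wrist_force: [-3.8, 1.2, 8.7]
width: 0.003
grip_force: 4.6
```

Request:
{"api": "arm_command", "payload": {
  "commands": [
    [[0, 0, 0.001, 0, 0, 0, 1], [0, 0, 0.001, 0, 0, 0, 1]]
  ]
}}

```text
clock: 8.25
tool_pos: [516.7, 16.7, 131.0]
eef_rot: [0.987, 0.159, -0.0, 0.0]
wrist_force: [-4.4, -0.7, 11.8]
width: 0.002
grip_force: 6.3
```

It's at the hard stop again, with the tip at 106.0 mm where 106 was expected. Next is the tall jar.

Request:
{"api": "arm_command", "payload": {
  "commands": [
    [[0, 0, -0.006, 0, 0, 0, 1], [0, 0, -0.04, 0, 0, 0, 1], [0, 0, -0.09, 0, 0, 0, 1], [0, 0, -0.11, 0, 0, 0, 1], [0, 0, -0.11, 0, 0, 0, 1]]
  ]
}}

```text
clock: 8.75
tool_pos: [518.2, 16.7, 197.3]
eef_rot: [0.987, 0.159, 0.002, 0.0]
wrist_force: [-0.9, 0.7, -0.5]
width: 0.002
grip_force: 0.0
```

Request:
{"api": "arm_command", "payload": {
  "commands": [
    [[0.014, -0.057, 0, 0, 0, 0, 1], [0.028, -0.114, 0, 0, 0, 0, 1], [0.042, -0.171, 0, 0, 0, 0, 1], [0.055, -0.228, 0, 0, 0, 0, 1], [0.055, -0.228, 0, 0, 0, 0, 1]]
  ]
}}

```text
clock: 9.25
tool_pos: [502.4, 163.7, 194.3]
eef_rot: [0.986, 0.164, -0.001, -0.002]
wrist_force: [0.6, 0.2, -0.8]
width: -0.002
grip_force: 0.0
```

Request:
{"api": "arm_command", "payload": {
  "commands": [
    [[0, 0, 0.01, 0, 0, 0, 1], [0, 0, 0.02, 0, 0, 0, 1], [0, 0, 0.03, 0, 0, 0, 1], [0, 0, 0.03, 0, 0, 0, 1], [0, 0, 0.03, 0, 0, 0, 1]]
  ]
}}

```text
clock: 9.75
tool_pos: [504.8, 155.8, 177.1]
eef_rot: [0.987, 0.158, -0.0, 0.0]
wrist_force: [0.3, 0.6, -0.1]
width: -0.001
grip_force: 0.0
```

```bash
python3 go.py 505 157 143
```

```text
9.75 tip [504.8 155.8 152.1] z axis [-9.e-04 -5.e-04 -1.e+00] F [ 0.3   0.63 -0.07] w -0.001 shift/600 [ 0.001  -0.0018  0.0152] q7 [ 0.07  0.29 -0.51  1.94  0.17  0.95 -1.77]
```

Request:
{"api": "arm_command", "payload": {
  "commands": [
    [[0, 0, 0.003, 0, 0, 0, 1], [0, 0, 0.006, 0, 0, 0, 1], [0, 0, 0.009, 0, 0, 0, 1], [0, 0, 0.012, 0, 0, 0, 1], [0, 0, 0.012, 0, 0, 0, 1]]
  ]
}}

```text
clock: 10.25
tool_pos: [504.6, 156.9, 170.2]
eef_rot: [0.987, 0.159, -0.0, 0.0]
wrist_force: [-0.2, 0.5, -0.0]
width: -0.001
grip_force: 0.0
```

```bash
python3 go.py 505 157 143
```

```text
10.25 tip [504.6 156.9 145.2] z axis [-5.e-04 -2.e-04 -1.e+00] F [-0.21  0.53 -0.04] w -0.001 shift/600 [ 0.0007 -0.      0.0036] q7 [ 0.07  0.3  -0.51  1.95  0.18  0.94 -1.78]
```

Request:
{"api": "arm_command", "payload": {
  "commands": [
    [[0, 0, 0.001, 0, 0, 0, 1], [0, 0, 0.002, 0, 0, 0, 1], [0, 0, 0.003, 0, 0, 0, 1], [0, 0, 0.003, 0, 0, 0, 1]]
  ]
}}

```text
clock: 10.65
tool_pos: [504.8, 156.9, 168.6]
eef_rot: [0.987, 0.159, -0.0, -0.0]
wrist_force: [0.0, 0.7, 0.8]
width: 0.0
grip_force: 0.0
```

Request:
{"api": "arm_command", "payload": {
  "commands": [
    [[0, 0, 0.001, 0, 0, 0, 1], [0, 0, 0.002, 0, 0, 0, 1], [0, 0, 0.003, 0, 0, 0, 1], [0, 0, 0.003, 0, 0, 0, 1]]
  ]
}}

```text
clock: 11.05
tool_pos: [505.0, 157.0, 167.3]
eef_rot: [0.987, 0.159, 0.0, 0.0]
wrist_force: [-0.7, -0.8, 2.8]
width: 0.006
grip_force: 1.9
```

Request:
{"api": "arm_command", "payload": {
  "commands": [
    [[0, 0, 0.001, 0, 0, 0, 1], [0, 0, 0.002, 0, 0, 0, 1], [0, 0, 0.003, 0, 0, 0, 1], [0, 0, 0.003, 0, 0, 0, 1]]
  ]
}}

```text
clock: 11.45
tool_pos: [505.0, 156.9, 165.2]
eef_rot: [0.987, 0.159, 0.0, -0.0]
wrist_force: [-1.5, -0.2, 4.3]
width: 0.006
grip_force: 2.2
```

Request:
{"api": "arm_command", "payload": {
  "commands": [
    [[0, 0, 0.001, 0, 0, 0, 1], [0, 0, 0.002, 0, 0, 0, 1], [0, 0, 0.003, 0, 0, 0, 1]]
  ]
}}

```text
clock: 11.75
tool_pos: [505.2, 157.0, 164.1]
eef_rot: [0.987, 0.159, 0.0, 0.0]
wrist_force: [-3.1, -1.1, 10.5]
width: -0.0
grip_force: 5.6
```

Request:
{"api": "arm_command", "payload": {
  "commands": [
    [[0, 0, 0.001, 0, 0, 0, 1], [0, 0, 0.001, 0, 0, 0, 1]]
  ]
}}

```text
clock: 11.95
tool_pos: [505.3, 157.1, 164.1]
eef_rot: [0.987, 0.159, 0.0, 0.0]
wrist_force: [-3.5, -0.7, 11.1]
width: -0.002
grip_force: 5.7
```

The stop is reached, with the tip at 139.1 mm where 139 was expected. I'm retracting clear and checking with the cameras.

Request:
{"api": "arm_command", "payload": {
  "commands": [
    [[0, 0, -0.006, 0, 0, 0, 1], [0, 0, -0.04, 0, 0, 0, 1], [0, 0, -0.1, 0, 0, 0, 1], [0, 0, -0.16, 0, 0, 0, 1], [0, 0, -0.2, 0, 0, 0, 1]]
  ]
}}

```text
clock: 12.45
tool_pos: [505.6, 157.2, 284.5]
eef_rot: [0.987, 0.159, 0.001, -0.0]
wrist_force: [0.7, 0.0, -0.9]
width: 0.002
grip_force: 0.0
```

Request:
{"api": "arm_command", "payload": {
  "commands": [
    [[0.01, -0.06, 0, 0, 0, 0, 1], [0.02, -0.12, 0, 0, 0, 0, 1], [0.03, -0.18, 0, 0, 0, 0, 1], [0.04, -0.22, 0, 0, 0, 0, 1], [0.04, -0.22, 0, 0, 0, 0, 1]]
  ]
}}

```text
clock: 12.95
tool_pos: [483.8, 295.0, 282.0]
eef_rot: [0.987, 0.163, -0.0, -0.002]
wrist_force: [-1.1, -0.1, -0.4]
width: 0.001
grip_force: 0.0
```

Request:
{"api": "arm_command", "payload": {
  "commands": [
    [[0, 0, 0, 0, 0, 0, 1], [0, 0, 0, 0, 0, 0, 1], [0, 0, 0, 0, 0, 0, 1]]
  ]
}}

```text
clock: 13.25
tool_pos: [486.8, 287.8, 282.2]
eef_rot: [0.987, 0.158, -0.0, 0.001]
wrist_force: [0.2, -0.0, -0.4]
width: -0.003
grip_force: 0.0
```

Run:
```python
from h import *
from rig import capture,observe
T=[(523.3,-120,62),(516.2,16.8,92),(504.8,157,125)]
for n in("top","side"):
    c=capture(n);cv2.imwrite(f'pics/{n}9.png',c["pixels"][:,:,::-1])
    for nm,Q in(("before",cloud(np.load(n+".npz"))),("now",cloud(c))):
        for x,y,h in T:
            r=np.hypot(Q[...,0]-x,Q[...,1]-y);k=np.abs(Q[...,2]-h-14)<9
            a=k&(r<9);b=k&(r>23)&(r<31);e=k&(r<45)
            print(n,nm,h,"dome-rim",round(np.median(Q[a][:,2])-np.median(Q[b][:,2]),2) if a.any() else None,"lid centre",Q[e].mean(0).round(1),e.sum())
s=observe();print(s["clock"],s["tool_pos"],s["wrist_force"])
```

```text
top before 62 dome-rim 5.67 lid centre [ 522.5 -120.4   75.7] 761
top before 92 dome-rim 5.9 lid centre [515.8  16.  105.6] 812
top before 125 dome-rim 5.41 lid centre [504.1 155.8 138.3] 872
top now 62 dome-rim 1.16 lid centre [ 522.4 -120.4   74.7] 757
top now 92 dome-rim 1.43 lid centre [515.8  16.  104.6] 811
top now 125 dome-rim 2.46 lid centre [504.  155.8 137.3] 875
side before 62 dome-rim 5.86 lid centre [ 522.1 -116.5   75.6] 557
side before 92 dome-rim 5.98 lid centre [515.4  20.1 105.7] 687
side before 125 dome-rim 6.24 lid centre [503.5 160.  138.6] 891
side now 62 dome-rim 2.36 lid centre [ 522.3 -117.    74.8] 560
side now 92 dome-rim 1.94 lid centre [515.9  19.7 104.6] 694
side now 125 dome-rim 1.91 lid centre [503.9 159.5 137.6] 893
13.35 [486.75607673 288.28016278 282.53739343] [ 0.50297861 -0.19076538  0.15498969]
```

View pics/side9.png

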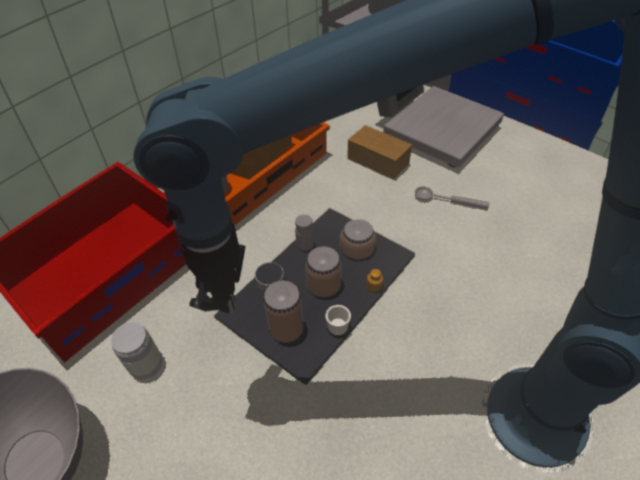

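All three domes are down, about 2 mm above the rim. The jars stand unmoved at (357,238), (323,270) and (283,310), nothing else has shifted, and the hand is clear.

```bash
python3 -c "
from rig import sign_off;print(sign_off())"
```

```text
the job is handed in; nothing more can be done
None
```

I pressed all three domes fully down in the order short, middle, tall; the jars did not visibly move, the hand finished clear, and I handed the job in at about 13 s (limit 51 s).

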